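# Close the cutter canisters with their own lids

## Robot

A 6-joint arm with a two-finger parallel gripper is mounted at the origin on a cart in front of the work surface, level with it; the furniture and walls round the work are solid. World frame = base frame: x ahead of the robot, y to its left, z up, the work surface at z = 0. Lengths are in m, angles in rad, forces in N, time in s.
With the tool pointing down it reaches from about 0.275 to 0.775 m from the base axis. Payload 14.6 kg.
Tool frame: the origin (TCP) lies midway between the tips of the shut fingers; the grasp point (between the pads) lies 19 mm behind it; z points along the fingers, y is the direction in which the jaws open and shut (so a half turn about z gives the same grasp; the last joint's range is limited). The gripper opens to 85 mm and grips with 20 to 120 N. Pads are 22 mm wide; open, the fingers measure 114 mm over their backs; the gripper's body (76 mm by 85 mm) begins 54 mm behind the grasp point. The pads swing forward as they close: fully open they stand 13 mm farther back than shut.
Start: joints at [-1.308, 0.263, -0.048, 1.259, 0, 1.415], TCP at [0.213, -0.48, 0.231] pointing down, gripper open.
Joint ranges: [-2.65, 2.65], [-0.89, 1.7], [-1.18, 1.37], [-2.13, 2.11], [-1.35, 1.29], [-3.14, 3.14]. Speed limits (rad/s): [1.89, 1.89, 2.57, 2.79, 3.14, 3.14].

## Interface

Orientations are given as a unit quaternion [w, x, y, z].
In Python, from station import ctrl gives the robot as it stands. The module is installed in compiled form; this text tells all that it offers.
- The arm moves only by the tool send_rows, never from a script. Its argument "commands" is a list of rows, each a list of 6 numbers: the shift along the world's x, y, z in cm, then the turn, a rotation vector about the world's x, y, z in rad. In form: [[tx, ty, tz, wx, wy, wz], ...]. A call has 1 to 5 rows; each row shifts and turns the commanded pose from where the row before left it; what a row does not reach is not made up. A row lasts 1/8 s, in which the tool goes at most 62.5 mm and 10.7 degrees, less where a joint would pass 70% of its speed; a pose out of reach is approached as far as the arm can. A call is refused whole if a number of a shift passes 6.25 or a number of a turn 0.188, either way. A call with a gripper value outside its range is refused whole. "grip" is the closure, from 0 (fully open) to 1 (shut), set as the call begins (left out, the last holds). The fingers move at their own pace and stop on an object; "force" is the grip in N (left out, the last holds). Time passes only in rows, so rows that do not move let the fingers close. It gives the time, the measured TCP pose, the force and the opening at its end, in the units of the state.
- ctrl.state(): the state, without advancing time (a new reading comes with each control period).
- ctrl.grab_frame(name): name is "scene" or "top" or "wrist"; returns the picture (480x640x3 uint8, red, green, blue); there is no depth.
- ctrl.camera_info(name): a dict with "fx", "fy", "cx", "cy" (pixels), "rvec" (rotation vector, rad) and "tvec" (3), from world to camera coordinates, as OpenCV has them; the wrist camera has in their place "mount" (4x4, takes a point from camera to tool coordinates, whose origin is the TCP and whose axes are the flange's). Camera axes: x right, y down, z forward; pixel columns grow to the right and rows downward; lengths in m; the calibration is good to about 2 mm. A picture is of the moment at which its call begins: read the wrist's pose just before it. camera_info takes no time and is no camera call.
- ctrl.close_job(): hands the job in, once; it reports no verdict.
The state is a dict: "clock": time; "qpos": joint angles; "qvel": joint speeds; "joint_torque": joint torques, N m; "tool_pos": TCP position; "tool_rot": TCP orientation; "wrist_force": force on the tool from outside, world axes, zero at the start; "moment": the same for the moment, N m; "grip_width": finger opening in m.
Only numpy, scipy, OpenCV 4.12 (cv2) and the standard library are available. Lean on these libraries where they do the work, as an engineer would, in place of code of your own. Each camera call takes 0.05 s, during which the arm holds its last target.

## Task

The sweet cutters have been sorted into four canisters and the washed lids are stacked beside them. Take the stack of lids apart and close every canister with the lid of its own size, plug in the mouth and lying flat on the rim. Leave the canisters standing about where they are and don't knock over the jigger.

Things in the scene. Friction and masses are not known exactly. Their poses are not given: they have to be found in the camera images.
- lid_s: The smallest of four plain, pale (almost white) satin metal lids, at the top of the stack at the start: a round disc 60 mm across and 6 mm thick, under it a hollow plug ring 36 mm across and 16 mm deep (inside 28 mm), on top a round black knob 20 mm across and 14 mm high. 36 mm high in all. Origin: centre of the plug's underside; own z axis up through the knob; disc top at z = 22 mm, the knob is widest from z = 26 to 33 mm, its top at z = 36 mm.
- lid_m: The second smallest of four plain, pale (almost white) satin metal lids, second from the top at the start: a round disc 78 mm across and 6 mm thick, under it a hollow plug ring 54 mm across and 16 mm deep (inside 46 mm), on top a round black knob 20 mm across and 14 mm high. 36 mm high in all. Origin: centre of the plug's underside; own z axis up through the knob; disc top at z = 22 mm, the knob is widest from z = 26 to 33 mm, its top at z = 36 mm.
- lid_l: The second largest of four plain, pale (almost white) satin metal lids, third from the top at the start: a round disc 96 mm across and 6 mm thick, under it a hollow plug ring 72 mm across and 16 mm deep (inside 64 mm), on top a round black knob 20 mm across and 14 mm high. 36 mm high in all. Origin: centre of the plug's underside; own z axis up through the knob; disc top at z = 22 mm, the knob is widest from z = 26 to 33 mm, its top at z = 36 mm.
- lid_xl: The largest of four plain, pale (almost white) satin metal lids, at the bottom of the stack, standing on the table at the start: a round disc 114 mm across and 6 mm thick, under it a hollow plug ring 90 mm across and 16 mm deep (inside 82 mm), on top a round black knob 20 mm across and 14 mm high. 36 mm high in all. Origin: centre of the plug's underside; own z axis up through the knob; disc top at z = 22 mm, the knob is widest from z = 26 to 33 mm, its top at z = 36 mm.
- pot_s: The smallest of four open white stoneware canisters with small steel cutters in it, loose on the table: round, 56 mm across outside, mouth 46 mm across, 52 mm high. Origin: centre of its underside; z up. Belongs with the smallest lid, whose plug has 5 mm play all round in this mouth; seated, the lid's disc lies on the rim and the lid's origin is 36 mm above this origin.
- pot_m: The second smallest of four open white stoneware canisters with small steel cutters in it, loose on the table: round, 74 mm across outside, mouth 64 mm across, 58 mm high. Origin: centre of its underside; z up. Belongs with the second smallest lid, whose plug has 5 mm play all round in this mouth; seated, the lid's disc lies on the rim and the lid's origin is 42 mm above this origin.
- pot_l: The second largest of four open white stoneware canisters with small steel cutters in it, loose on the table: round, 92 mm across outside, mouth 82 mm across, 64 mm high. Origin: centre of its underside; z up. Belongs with the second largest lid, whose plug has 5 mm play all round in this mouth; seated, the lid's disc lies on the rim and the lid's origin is 48 mm above this origin.
- pot_xl: The largest of four open white stoneware canisters with small steel cutters in it, loose on the table: round, 110 mm across outside, mouth 100 mm across, 70 mm high. Origin: centre of its underside; z up. Belongs with the largest lid, whose plug has 5 mm play all round in this mouth; seated, the lid's disc lies on the rim and the lid's origin is 54 mm above this origin.
- jigger: A double-ended steel jigger (bar measure) standing loose on the table, 44 mm across, 108 mm high. Origin: centre of its underside. Not to be knocked over.

How it is judged:
By the outcome, as a careful person would: the job done as asked, in the order asked, and still so for the second after the job is handed in, with the robot touching nothing.
It also fails if it takes over 120 s, if anything falls off the work surface, if the arm or the gripper's body presses on something with over 40 N, if the wrist force passes 120 N, or if a joint passes its speed limit or range.

## Working session

There is one attempt and no reset: what is moved stays moved. The work goes in short steps, Python scripts to look and compute and a tool call to move; the robot and the scene stay as the last step left them, time stands still between calls to the robot, and variables do not carry over. Pictures are saved under pics/ and viewed, and the job is handed in when it is done.

Besides the shell and the picture viewer there is one more tool, called after ">>>" by a JSON object that holds its "api" and its "payload", one argument or row to a line. send_rows: Moves the arm, as the interface text tells. Its arguments: {"type":"object","properties":{"commands":{"type":"array","items":{"type":"array","items":{"type":"number"}}},"grip":{"type":"number"},"force":{"type":"number"}},"required":["commands"]}

```bash
mkdir -p pics; cat > h.py <<'E'
import numpy as np, cv2
from station import ctrl
from scipy.spatial.transform import Rotation as R
def cam(name, st=None):
    c=ctrl.camera_info(name)
    K=np.array([[c['fx'],0,c['cx']],[0,c['fy'],c['cy']],[0,0,1]])
    if 'rvec' in c:
        Rm=cv2.Rodrigues(np.array(c['rvec'],float))[0]; t=np.array(c['tvec'],float).ravel()
        return K,Rm,t
    st=st or ctrl.state()
    q=st['tool_rot']; T=np.eye(4); T[:3,:3]=R.from_quat([q[1],q[2],q[3],q[0]]).as_matrix(); T[:3,3]=st['tool_pos']
    M=T@np.array(c['mount']); 
    return K,M[:3,:3].T,-M[:3,:3].T@M[:3,3]
def ray(cm,u,v,z):
    K,Rm,t=cm; o=-Rm.T@t; d=Rm.T@np.linalg.solve(K,[u,v,1]); return o+d*(z-o[2])/d[2]
def proj(cm,p):
    K,Rm,t=cm; q=K@(Rm@np.array(p)+t); return q[:2]/q[2]
def grab(name,fn):
    cm=cam(name); im=ctrl.grab_frame(name); cv2.imwrite('pics/'+fn,im[:,:,::-1]); np.savez('pics/'+fn+'.npz',im=im,K=cm[0],R=cm[1],t=cm[2]); return im,cm
def load(fn):
    d=np.load('pics/'+fn+'.npz'); return d['im'],(d['K'],d['R'],d['t'])
E
python3 - <<'E'
from h import *
print(ctrl.state())
for n in('scene','top','wrist'):
    im,cm=grab(n,n+'0.png'); print(n,cm[0][0,0],-cm[1].T@cm[2],cm[1][2])
E
```

```text
{'clock': 0.0, 'qpos': array([-1.30830612e+00,  2.63547056e-01, -4.89386046e-02,  1.25940934e+00,
       -2.69502516e-05,  1.41549606e+00]), 'qvel': array([ 0.00011437, -0.00042122, -0.00145174, -0.00110034, -0.0009286 ,
        0.0014063 ]), 'joint_torque': array([-1.99240021e-03, -6.37613511e+01,  3.84563148e+01,  1.39941898e-02,
       -1.62237425e-04,  8.22873972e-06]), 'tool_pos': array([ 0.21292916, -0.47957586,  0.23081198]), 'tool_rot': array([-5.47825601e-04,  9.78260468e-01,  2.07379256e-01, -4.28833388e-05]), 'wrist_force': array([-0.75758859,  0.84611244, -0.13629623]), 'moment': array([-0.00238393, -0.00471118, -0.04138266]), 'grip_width': 0.08551825196083553}
scene 572.0787423315757 [-0.18689774  0.51402708  1.04390823] [ 0.54364584 -0.37826154 -0.74924456]
top 624.460158690652 [0.39534633 0.00876596 1.18055194] [ 0.08953626 -0.00504749 -0.99597077]
wrist 390.93058848769607 [ 0.29028369 -0.44600018  0.37304245] [-0.29597899 -0.1303833  -0.946254  ]
```

View pics/scene0.png

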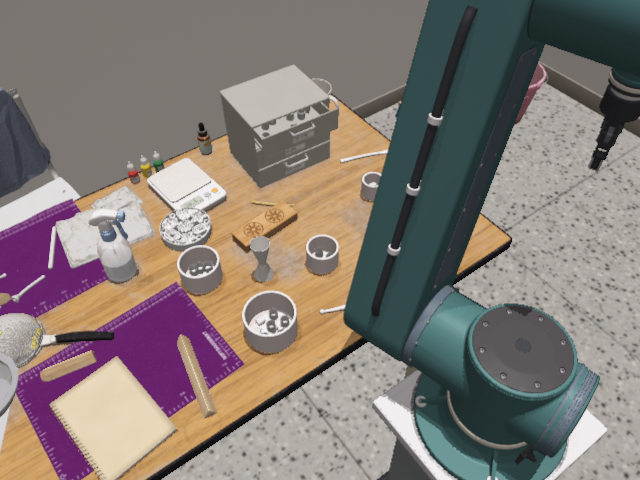

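View pics/top0.png

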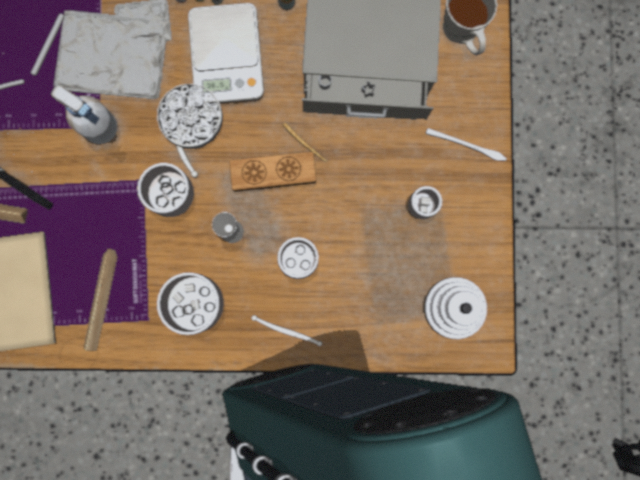

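```bash
python3 - <<'E'
from h import *
im,cm=load('top0.png.npz'[:-4])
a=cv2.resize(im[150:360,130:330],None,fx=3.2,fy=2.8*1.0)
c=cv2.resize(im[160:360,390:510],None,fx=5,fy=3)
cv2.imwrite('pics/z1.png',cv2.resize(im[150:350,130:330],None,fx=3,fy=3,interpolation=3)[:,:,::-1])
cv2.imwrite('pics/z2.png',cv2.resize(im[170:350,390:510],None,fx=3.3,fy=3.3,interpolation=3)[:,:,::-1])
for n,u,v,z in [('pot_l',164,189,.064),('pot_xl',190,303,.07),('pot_m',298,257,.058),('pot_s',425,201,.052),('jig',224,225,.108),('knob',466,308,.102),('discxl',456,308,.022)]:
    print(n,ray(cm,u,v,z).round(3))
E
```

```text
pot_l [0.6   0.281 0.064]
pot_xl [0.396 0.227 0.07 ]
pot_m [0.481 0.037 0.058]
pot_s [ 0.587 -0.194  0.052]
jig [0.531 0.165 0.108]
knob [ 0.393 -0.255  0.102]
discxl [ 0.392 -0.256  0.022]
```

View pics/z1.png

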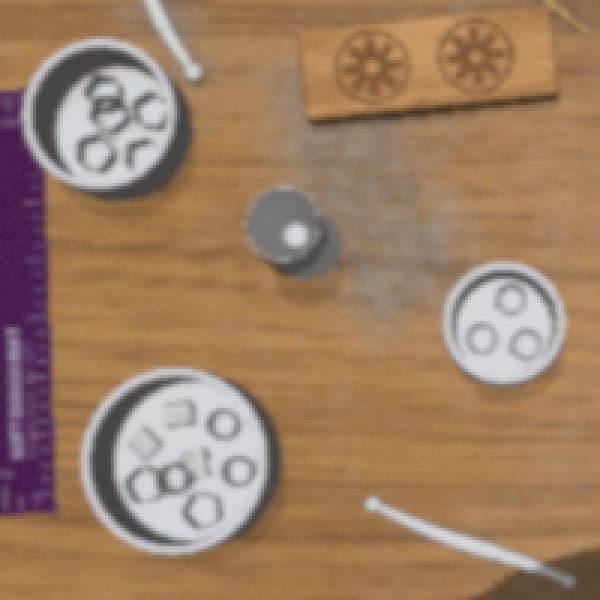

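View pics/z2.png

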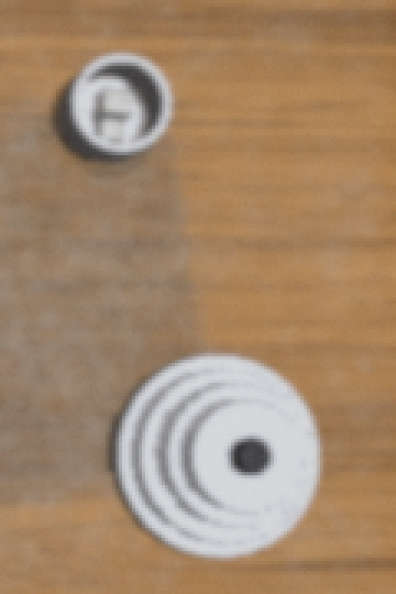

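View pics/wrist0.png

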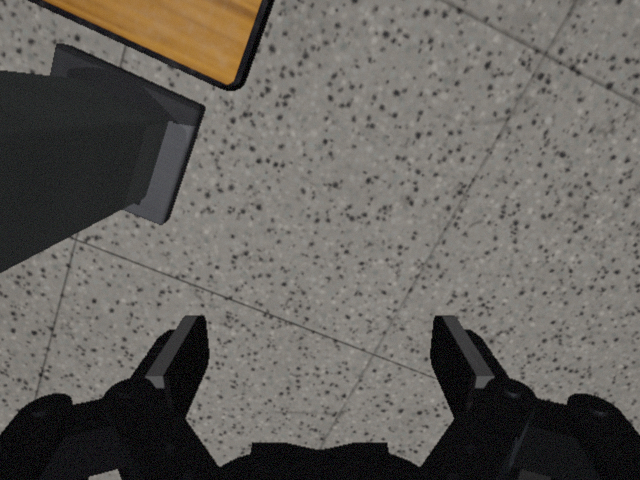

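```bash
cat >> h.py <<'E'
POTS={'pot_s':(.587,-.194,.052,.056),'pot_m':(.481,.037,.058,.074),'pot_l':(.6,.281,.064,.092),'pot_xl':(.396,.227,.07,.110)}
def fit(pts):
    from scipy.optimize import least_squares
    c0=pts.mean(0); r0=np.linalg.norm(pts-c0,axis=1).mean()
    s=least_squares(lambda p:np.hypot(pts[:,0]-p[0],pts[:,1]-p[1])-p[2],[*c0,r0],loss='soft_l1',f_scale=.001)
    return s.x,np.sqrt(np.mean(s.fun**2))
def disc(im,cm,c,z,D,thr=150,sat=60,win=1.35):
    """outline of bright region near c at height z: radial outermost bright->other edge, plane z"""
    hsv=cv2.cvtColor(im,cv2.COLOR_RGB2HSV); m=((hsv[...,2]>thr)&(hsv[...,1]<sat)).astype(np.uint8)
    pts=[]
    for a in np.linspace(0,2*np.pi,120,endpoint=False):
        rs=np.arange(D/2*.7,D/2*win,.0005); vals=[]
        for r in rs:
            u,v=proj(cm,(c[0]+r*np.cos(a),c[1]+r*np.sin(a),z)); u,v=int(round(u)),int(round(v))
            vals.append(m[v,u] if 0<=u<640 and 0<=v<480 else 0)
        vals=np.array(vals); k=np.where(vals)[0]
        if len(k) and k[-1]<len(rs)-2: r=rs[k[-1]]; pts.append((c[0]+r*np.cos(a),c[1]+r*np.sin(a)))
    pts=np.array(pts); return fit(pts)+(len(pts),)
def knob(im,cm,c,z,rad=.02,thr=75):
    """dark blob near c at height z"""
    m=(im.max(2)<thr).astype(np.uint8); u,v=proj(cm,(c[0],c[1],z)); ru=np.linalg.norm(proj(cm,(c[0]+rad,c[1],z))-[u,v])
    k=np.zeros_like(m); cv2.circle(k,(int(u),int(v)),int(ru),1,-1)
    cs,_=cv2.findContours(m*k,cv2.RETR_EXTERNAL,cv2.CHAIN_APPROX_NONE); c=max(cs,key=cv2.contourArea)
    P=np.array([ray(cm,*q[0],z)[:2] for q in c]); return fit(P),(P.max(0)+P.min(0))/2
E
python3 - <<'E'
from h import *
im,cm=load('top0.png')
for n,(x,y,z,D) in POTS.items():
    for t in(130,150,170):
        s=disc(im,cm,(x,y),z,D,thr=t); print(n,t,s[0].round(4),round(s[1],4),s[2])
print(knob(im,cm,(.393,-.255),.1,.02))
for z,D in((.088,.06),(.066,.078),(.044,.096),(.022,.114)): print(z,disc(im,cm,(.393,-.255),z,D,win=1.2))
im,cm=load('scene0.png')
for n,(x,y,z,D) in POTS.items(): 
  try:
    s=disc(im,cm,(x,y),z,D,thr=150); print(n,t,s[0].round(4),round(s[1],4),s[2])
  except Exception as e: print(e)
E
```

```text
pot_s 130 [ 0.5871 -0.1964  0.0284] 0.0006 120
pot_s 150 [ 0.5875 -0.1965  0.028 ] 0.0006 120
pot_s 170 [ 0.5879 -0.1968  0.0276] 0.0006 120
pot_m 130 [0.4802 0.038  0.0377] 0.0006 120
pot_m 150 [0.4809 0.0381 0.0373] 0.0007 120
pot_m 170 [0.4811 0.0379 0.0367] 0.0007 120
pot_l 130 [0.6035 0.2837 0.0462] 0.0007 107
pot_l 150 [0.6038 0.2838 0.0458] 0.0006 108
pot_l 170 [0.6043 0.2839 0.0453] 0.0007 110
pot_xl 130 [0.3955 0.2309 0.0553] 0.0006 120
pot_xl 150 [0.3954 0.2312 0.055 ] 0.0006 120
pot_xl 170 [0.3957 0.2317 0.0545] 0.0006 120
((array([ 0.39290482, -0.25304206,  0.00689129]), np.float64(0.0006993400211030945)), array([ 0.39265453, -0.25326539]))h.py:25: RuntimeWarning: Mean of empty slice.
  c0=pts.mean(0); r0=np.linalg.norm(pts-c0,axis=1).mean()
  ret = ret.dtype.type(ret / rcount)
Traceback (most recent call last):
  File "h.py", line 39, in disc
    pts=np.array(pts); return fit(pts)+(len(pts),)
                              ~~~^^^^^
  File "h.py", line 25, in fit
    c0=pts.mean(0); r0=np.linalg.norm(pts-c0,axis=1).mean()
                       ~~~~~~~~~~~~~~^^^^^^^^^^^^^^^
numpy.exceptions.AxisError: axis 1 is out of bounds for array of dimension 1
```

>>> {"api": "send_rows", "payload": {
  "commands": [
    [3.6,4.5,0,0,0,0.18],
    [3.6,4.5,0,0,0,0.18],
    [3.6,4.5,0,0,0,0.18],
    [3.6,4.5,0,0,0,0.18],
    [3.6,4.6,0,0,0,0.18]
  ],
  "grip": 0,
  "force": 60
}}

```text
clock: 0.78
tool_pos: [0.3939, -0.2523, 0.2313]
tool_rot: [0.0, 0.789, 0.614, 0.0]
wrist_force: [0.5, -0.7, 0.2]
grip_width: 0.0853
```

>>> {"api": "send_rows", "payload": {
  "commands": [
    [0,0,0,0,0,0.18],
    [0,0,0,0,0,0.07],
    [0,0,0,0,0,0]
  ],
  "grip": 0.5
}}

```text
clock: 1.15
tool_pos: [0.393, -0.2536, 0.2312]
tool_rot: [-0.0, 0.708, 0.706, -0.0]
wrist_force: [0.0, -0.3, -0.2]
grip_width: 0.0426
```

```bash
python3 - <<'E'
from h import *
s=ctrl.state(); print(s['clock'],s['tool_pos'],s['tool_rot'],s['qpos'].round(2),s['grip_width'])
im,cm=grab('wrist','wrist1.png')
print(knob(im,cm,(.393,-.2535),.1,.02))
im,cm=grab('top','top1.png')
E
```

```text
1.15 [ 0.39301665 -0.2536372   0.2311551 ] [-1.60408465e-04  7.08244420e-01  7.05967291e-01 -1.50088858e-05] [-0.75  0.17 -0.18  1.23 -0.    0.83] 0.042560539350848026
((array([ 0.39282942, -0.253016  ,  0.00970306]), np.float64(0.0003224516329623087)), array([ 0.39311986, -0.25277444]))
```

View pics/wrist1.png

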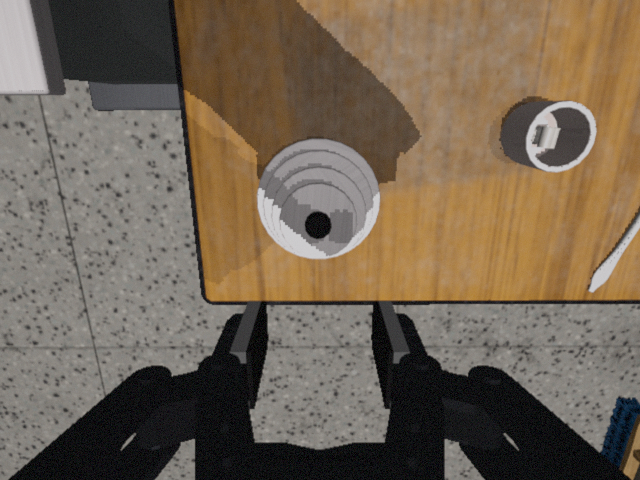

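>>> {"api": "send_rows", "payload": {
  "commands": [
    [0,0.06,-4,0,0,0],
    [0,0,-4,0,0,0],
    [0,0,-4,0,0,0],
    [0,0,-2.2,0,0,0],
    [0,0,0,0,0,0]
  ]
}}

```text
clock: 1.88
tool_pos: [0.3923, -0.2529, 0.0883]
tool_rot: [-0.001, 0.709, 0.705, -0.0]
wrist_force: [0.3, -0.6, 0.7]
grip_width: 0.0429
```

>>> {"api": "send_rows", "payload": {
  "commands": [
    [0,0,0,0,0,0],
    [0,0,0,0,0,0],
    [0,0,0,0,0,0],
    [0,0,0,0,0,0]
  ],
  "grip": 1
}}

```text
clock: 2.38
tool_pos: [0.3935, -0.2537, 0.09]
tool_rot: [0.001, 0.708, 0.706, 0.0]
wrist_force: [-0.1, 0.0, 6.9]
grip_width: 0.0166
```

```bash
python3 - <<'E'
from h import *
s=ctrl.state(); print(s['clock'],s['tool_pos'],s['wrist_force'],s['grip_width'])
im,cm=grab('wrist','wrist2.png')
E
```

```text
2.375 [ 0.39353221 -0.25369712  0.09001874] [-0.09016505  0.03673096  6.93947873] 0.016613683295018618
```

View pics/wrist2.png

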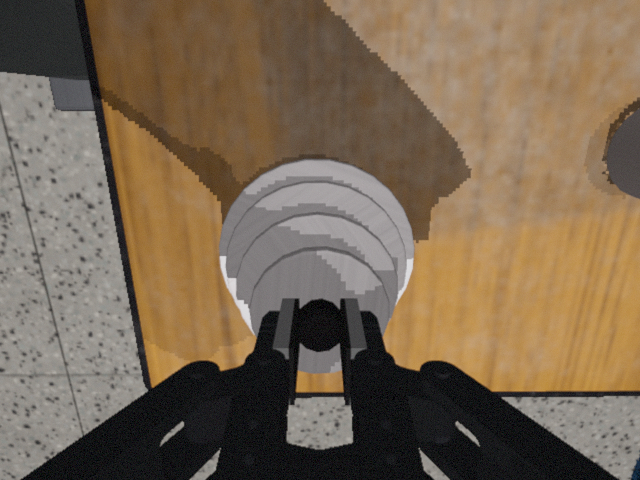

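>>> {"api": "send_rows", "payload": {
  "commands": [
    [0,0,0,0,0,0],
    [0,0,0,0,0,0]
  ]
}}

```text
clock: 2.68
tool_pos: [0.3936, -0.2537, 0.09]
tool_rot: [0.001, 0.708, 0.706, 0.0]
wrist_force: [0.2, -1.2, 6.5]
grip_width: 0.0168
```

>>> {"api": "send_rows", "payload": {
  "commands": [
    [0,0,1,0,0,0],
    [0,0,2,0,0,0],
    [0,0,0,0,0,0]
  ]
}}

```text
clock: 3.05
tool_pos: [0.3936, -0.2537, 0.1206]
tool_rot: [0.001, 0.708, 0.706, 0.0]
wrist_force: [-0.1, -0.0, -1.8]
grip_width: 0.0164
```

```bash
python3 - <<'E'
from h import *
s=ctrl.state(); print(s['clock'],s['tool_pos'],s['wrist_force'],s['moment'],s['grip_width'])
im,cm=grab('wrist','wrist3.png')
im,cm=grab('scene','scene3.png')
cv2.imwrite('pics/z3.png',cv2.resize(im[100:260,340:540],None,fx=4,fy=3.5)[:,:,::-1])
E
```

```text
3.05 [ 0.39356426 -0.25373808  0.1205665 ] [-0.06841493 -0.01197976 -1.75852927] [ 0.05175218 -0.00125777 -0.02341537] 0.01641507709852447
```

View pics/wrist3.png

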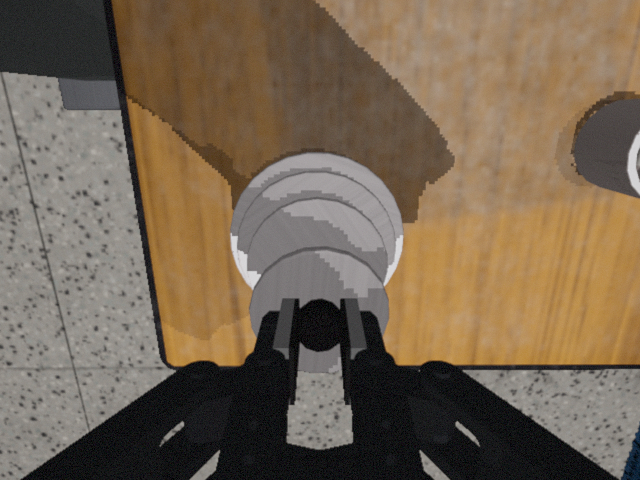

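View pics/z3.png

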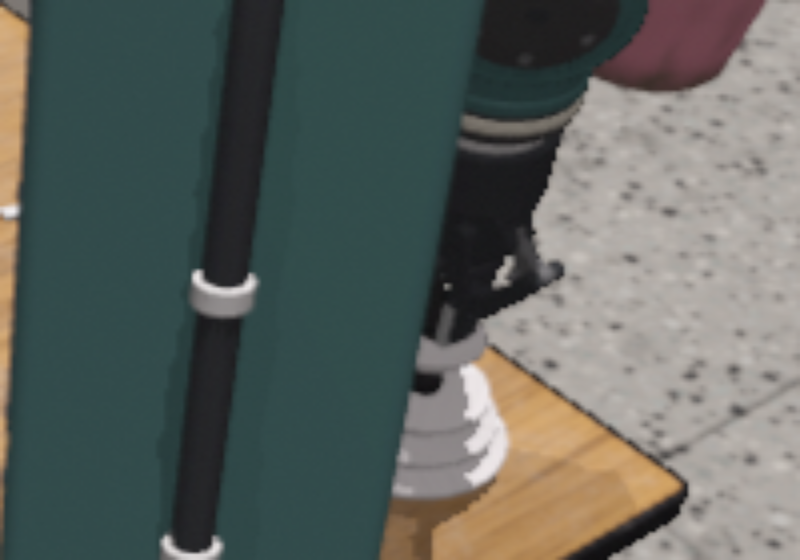

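>>> {"api": "send_rows", "payload": {
  "commands": [
    [0,0,3,0,0,0],
    [4.85,1.4,0,0,0,0],
    [4.85,1.4,0,0,0,0],
    [4.85,1.4,0,0,0,0],
    [4.85,1.4,0,0,0,0]
  ]
}}

```text
clock: 3.78
tool_pos: [0.5883, -0.1964, 0.1484]
tool_rot: [-0.001, 0.708, 0.706, -0.0]
wrist_force: [0.0, -0.4, -0.0]
grip_width: 0.0167
```

>>> {"api": "send_rows", "payload": {
  "commands": [
    [0,0,-1,0,0,0],
    [0,0,-3,0,0,0],
    [0,0,0,0,0,0],
    [0,0,0,0,0,0]
  ]
}}

```text
clock: 4.28
tool_pos: [0.5867, -0.1975, 0.1099]
tool_rot: [0.0, 0.708, 0.706, -0.0]
wrist_force: [0.3, -0.9, -0.0]
grip_width: 0.0164
```

```bash
python3 - <<'E'
from h import *
s=ctrl.state(); print(s['clock'],s['tool_pos'],s['wrist_force'],s['moment'],s['grip_width'])
im,cm=grab('wrist','wrist4.png')
im,cm=grab('top','top4.png')
cv2.imwrite('pics/z4.png',cv2.resize(im[150:350,390:510],None,fx=3,fy=3)[:,:,::-1])
E
```

```text
4.275 [ 0.58665189 -0.19754076  0.10992175] [ 0.31105637 -0.88313174 -0.01088861] [0.04566797 0.01500759 0.02449199] 0.01644017922149123
```

View pics/wrist4.png

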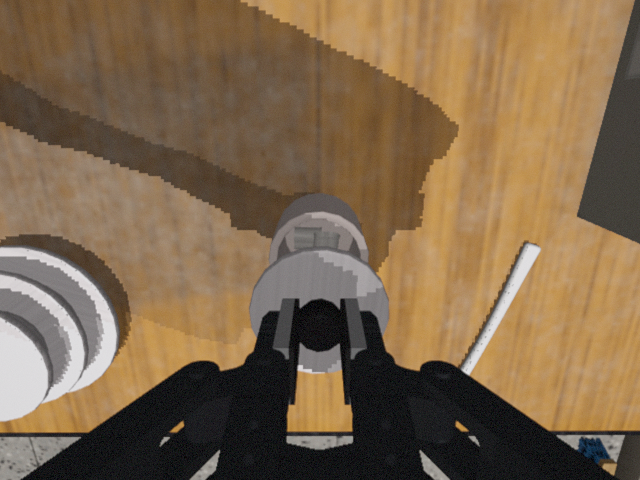

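View pics/z4.png

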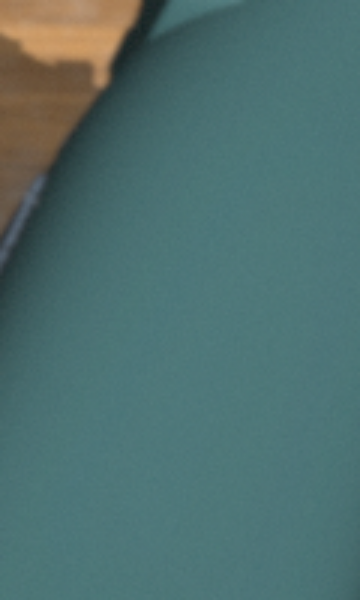

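>>> {"api": "send_rows", "payload": {
  "commands": [
    [0.08,0.05,-2,0,0,0],
    [0,0,-1.5,0,0,0],
    [0,0,-0.8,0,0,0],
    [0,0,-0.5,0,0,0],
    [0,0,0,0,0,0]
  ]
}}

```text
clock: 5.0
tool_pos: [0.5879, -0.1968, 0.0614]
tool_rot: [0.0, 0.708, 0.706, 0.0]
wrist_force: [-0.4, 0.3, -0.1]
grip_width: 0.0163
```

>>> {"api": "send_rows", "payload": {
  "commands": [
    [0,0,-0.15,0,0,0],
    [0,0,0,0,0,0]
  ]
}}

```text
clock: 5.25
tool_pos: [0.5883, -0.197, 0.0608]
tool_rot: [0.001, 0.708, 0.706, 0.0]
wrist_force: [-1.9, 0.8, 8.8]
grip_width: 0.0165
```

>>> {"api": "send_rows", "payload": {
  "commands": [
    [0,0,0,0,0,0],
    [0,0,0,0,0,0],
    [0,0,0,0,0,0]
  ],
  "grip": 0.5
}}

```text
clock: 5.62
tool_pos: [0.5878, -0.1967, 0.0597]
tool_rot: [-0.0, 0.708, 0.706, -0.0]
wrist_force: [0.3, 0.2, 0.1]
grip_width: 0.043
```

>>> {"api": "send_rows", "payload": {
  "commands": [
    [0,0,3,0,0,0],
    [0,0,5,0,0,0],
    [-4,-1.2,4,0,0,0],
    [-5,-1.5,0,0,0,0],
    [-5,-1.4,0,0,0,0]
  ]
}}

```text
clock: 6.25
tool_pos: [0.4466, -0.2381, 0.1801]
tool_rot: [0.0, 0.708, 0.706, 0.0]
wrist_force: [-0.0, -0.9, 1.2]
grip_width: 0.0428
```

>>> {"api": "send_rows", "payload": {
  "commands": [
    [-5.4,-1.6,0,0,0,0],
    [0,0,0,0,0,0],
    [0,0,0,0,0,0]
  ]
}}

```text
clock: 6.62
tool_pos: [0.3942, -0.254, 0.18]
tool_rot: [0.0, 0.708, 0.706, 0.0]
wrist_force: [-0.5, -0.5, -0.5]
grip_width: 0.0427
```

```bash
python3 - <<'E'
from h import *
s=ctrl.state(); print(s['clock'],s['tool_pos'],s['wrist_force'],s['moment'],s['grip_width'])
im,cm=grab('wrist','wrist5.png')
print(knob(im,cm,(.393,-.2535),.078,.02))
E
```

```text
6.625 [ 0.39420371 -0.25396747  0.18000558] [-0.54781789 -0.5320631  -0.47398913] [ 0.04030454 -0.01397832  0.05861982] 0.04274175265948004
((array([ 0.39335112, -0.25329509,  0.00986388]), np.float64(0.0003816533080835741)), array([ 0.39352864, -0.25334312]))
```

View pics/wrist5.png

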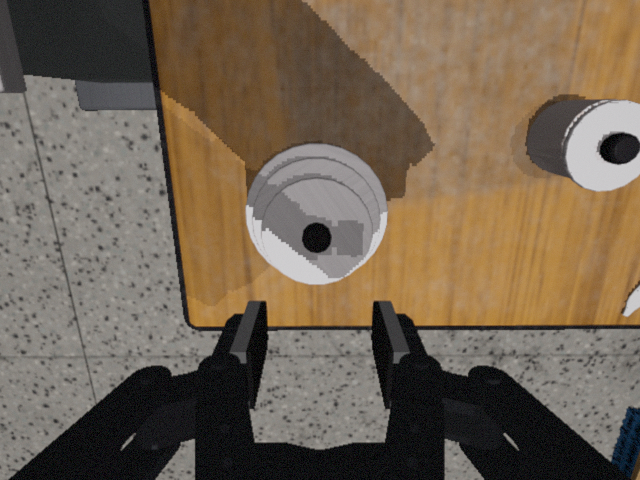

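>>> {"api": "send_rows", "payload": {
  "commands": [
    [-0.08,0.06,-4,0,0,0],
    [0,0,-4,0,0,0],
    [0,0,-2.2,0,0,0],
    [0,0,-1,0,0,0],
    [0,0,0,0,0,0]
  ]
}}

```text
clock: 7.3
tool_pos: [0.3935, -0.2529, 0.0676]
tool_rot: [-0.0, 0.708, 0.706, 0.0]
wrist_force: [-0.2, -0.3, 0.5]
grip_width: 0.0426
```

>>> {"api": "send_rows", "payload": {
  "commands": [
    [0,0,0,0,0,0],
    [0,0,0,0,0,0],
    [0,0,0,0,0,0],
    [0,0,0,0,0,0]
  ],
  "grip": 1
}}

```text
clock: 7.8
tool_pos: [0.3936, -0.2536, 0.0686]
tool_rot: [0.001, 0.708, 0.706, 0.0]
wrist_force: [1.2, 0.5, 7.4]
grip_width: 0.0164
```

>>> {"api": "send_rows", "payload": {
  "commands": [
    [0,0,1,0,0,0],
    [0,0,2,0,0,0],
    [0,0,0,0,0,0]
  ]
}}

```text
clock: 8.18
tool_pos: [0.3936, -0.2537, 0.0991]
tool_rot: [0.001, 0.708, 0.706, 0.0]
wrist_force: [0.4, -0.7, -0.4]
grip_width: 0.0163
```

```bash
python3 - <<'E'
from h import *
s=ctrl.state(); print(s['clock'],s['tool_pos'],s['wrist_force'],s['moment'],s['grip_width'])
im,cm=grab('wrist','wrist6.png')
E
```

```text
8.175 [ 0.39364984 -0.25374235  0.09914332] [ 0.40417903 -0.67181226 -0.40119049] [-0.01699942  0.00884948 -0.0334072 ] 0.016345408114240303
```

View pics/wrist6.png

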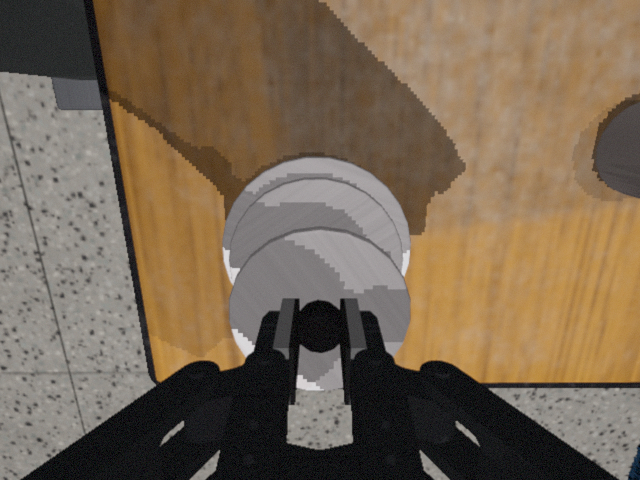

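>>> {"api": "send_rows", "payload": {
  "commands": [
    [0,0,4,0,0,0],
    [1.7,5.8,0,0,0,0],
    [1.7,5.8,0,0,0,0],
    [1.7,5.8,0,0,0,0],
    [1.7,5.8,0,0,0,0]
  ]
}}

```text
clock: 8.85
tool_pos: [0.461, -0.0192, 0.1373]
tool_rot: [-0.0, 0.708, 0.706, -0.0]
wrist_force: [0.9, -1.3, -0.8]
grip_width: 0.0163
```

>>> {"api": "send_rows", "payload": {
  "commands": [
    [1.9,5.9,0,0,0,0],
    [0,0,-2.5,0,0,0],
    [0,0,0,0,0,0],
    [0,0,0,0,0,0]
  ]
}}

```text
clock: 9.35
tool_pos: [0.4799, 0.0373, 0.1131]
tool_rot: [-0.0, 0.709, 0.706, -0.0]
wrist_force: [-0.4, -0.5, 0.2]
grip_width: 0.0166
```

```bash
python3 - <<'E'
from h import *
s=ctrl.state(); print(s['clock'],s['tool_pos'],s['wrist_force'],s['moment'],s['grip_width'])
im,cm=grab('wrist','wrist7.png')
E
```

```text
9.35 [0.47992623 0.03727344 0.11306699] [-0.40397678 -0.48938045  0.18502927] [ 0.01919779  0.00164162 -0.0358969 ] 0.01664257346532627
```

View pics/wrist7.png

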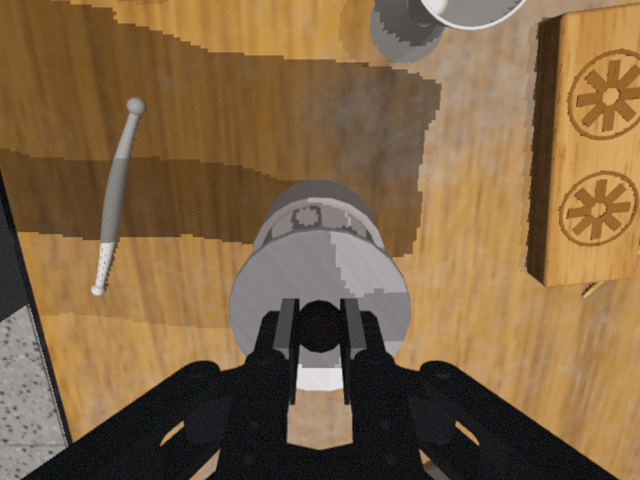

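>>> {"api": "send_rows", "payload": {
  "commands": [
    [0.08,0.05,-2,0,0,0],
    [0,0,-1.5,0,0,0],
    [0,0,-0.8,0,0,0],
    [0,0,-0.35,0,0,0],
    [0,0,0,0,0,0]
  ]
}}

```text
clock: 10.02
tool_pos: [0.481, 0.0379, 0.0671]
tool_rot: [0.0, 0.708, 0.706, 0.0]
wrist_force: [-3.6, -1.0, 5.9]
grip_width: 0.0163
```

>>> {"api": "send_rows", "payload": {
  "commands": [
    [0,0,-0.15,0,0,0],
    [0,0,0,0,0,0]
  ]
}}

```text
clock: 10.28
tool_pos: [0.4811, 0.0379, 0.0669]
tool_rot: [0.001, 0.708, 0.706, 0.0]
wrist_force: [-11.4, -1.4, 32.7]
grip_width: 0.0164
```

>>> {"api": "send_rows", "payload": {
  "commands": [
    [0,0,0.15,0,0,0],
    [0,0,0,0,0,0],
    [0,0,0,0,0,0],
    [0,0,0,0,0,0]
  ],
  "grip": 0.5
}}

```text
clock: 10.78
tool_pos: [0.4808, 0.0383, 0.0662]
tool_rot: [-0.0, 0.708, 0.706, -0.0]
wrist_force: [0.4, 0.6, 0.3]
grip_width: 0.0425
```

>>> {"api": "send_rows", "payload": {
  "commands": [
    [0,0,3,0,0,0],
    [0,0,5,0,0,0],
    [-1.7,-5.8,3,0,0,0],
    [-1.8,-5.8,0,0,0,0],
    [-1.8,-5.8,0,0,0,0]
  ]
}}

```text
clock: 11.4
tool_pos: [0.4286, -0.1329, 0.1744]
tool_rot: [0.001, 0.708, 0.706, 0.0]
wrist_force: [1.8, 0.1, 0.8]
grip_width: 0.0426
```

>>> {"api": "send_rows", "payload": {
  "commands": [
    [-1.8,-5.8,0,0,0,0],
    [-1.7,-5.9,0,0,0,0],
    [0,0,0,0,0,0],
    [0,0,0,0,0,0]
  ]
}}

```text
clock: 11.9
tool_pos: [0.3939, -0.2481, 0.1739]
tool_rot: [-0.0, 0.708, 0.706, 0.0]
wrist_force: [0.3, 0.1, 0.1]
grip_width: 0.0431
```

```bash
python3 - <<'E'
from h import *
s=ctrl.state(); print(s['clock'],s['tool_pos'],s['wrist_force'],s['moment'],s['grip_width'])
im,cm=grab('wrist','wrist8.png')
print(knob(im,cm,(.3935,-.2535),.056,.02))
im,cm=grab('top','top8.png')
cv2.imwrite('pics/z8.png',cv2.resize(im[150:350,130:510],None,fx=2,fy=2)[:,:,::-1])
E
```

```text
11.9 [ 0.39390451 -0.24814063  0.17389134] [0.26819713 0.14442333 0.08802228] [-0.02645164 -0.03318719  0.00535743] 0.04310254818978338
((array([ 0.39277927, -0.25175986,  0.00979476]), np.float64(0.0003840788613085675)), array([ 0.39298488, -0.2516576 ]))
```

View pics/wrist8.png

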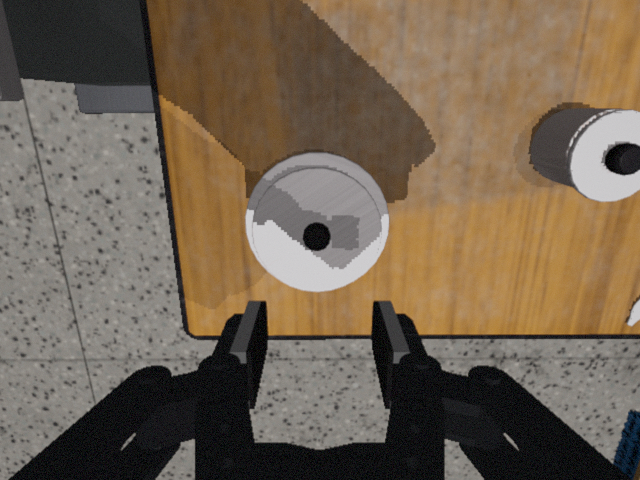

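View pics/z8.png

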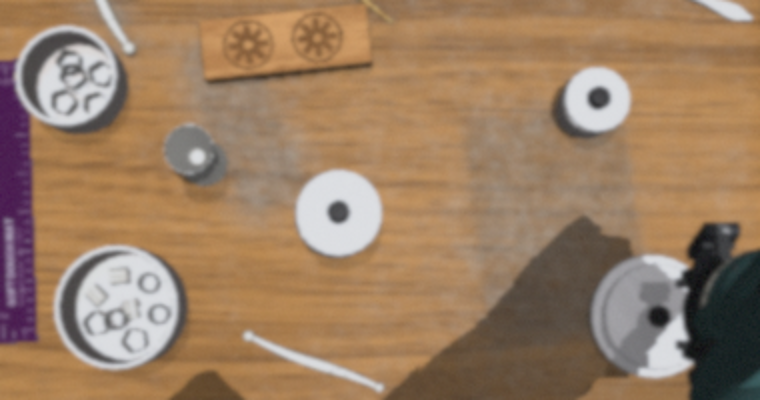

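>>> {"api": "send_rows", "payload": {
  "commands": [
    [-0.1,-0.38,-4,0,0,0],
    [0,0,-4,0,0,0],
    [0,0,-3.4,0,0,0],
    [0,0,-1.4,0,0,0],
    [0,0,0,0,0,0]
  ]
}}

```text
clock: 12.62
tool_pos: [0.393, -0.2507, 0.0455]
tool_rot: [-0.001, 0.707, 0.707, -0.0]
wrist_force: [-0.3, -0.2, -0.0]
grip_width: 0.0427
```

>>> {"api": "send_rows", "payload": {
  "commands": [
    [0,0,0,0,0,0],
    [0,0,0,0,0,0],
    [0,0,0,0,0,0],
    [0,0,0,0,0,0]
  ],
  "grip": 1
}}

```text
clock: 13.12
tool_pos: [0.3937, -0.2522, 0.047]
tool_rot: [0.001, 0.708, 0.706, 0.0]
wrist_force: [-0.0, 2.2, 6.1]
grip_width: 0.0165
```

>>> {"api": "send_rows", "payload": {
  "commands": [
    [0,0,1,0,0,0],
    [0,0,2,0,0,0],
    [0,0,0,0,0,0]
  ]
}}

```text
clock: 13.5
tool_pos: [0.3938, -0.2529, 0.0776]
tool_rot: [0.001, 0.708, 0.706, 0.0]
wrist_force: [-0.3, -0.4, -1.0]
grip_width: 0.0164
```

```bash
python3 - <<'E'
from h import *
s=ctrl.state(); print(s['clock'],s['tool_pos'],s['wrist_force'],s['moment'],s['grip_width'])
im,cm=grab('wrist','wrist9.png')
E
```

```text
13.5 [ 0.39382366 -0.25287641  0.07757407] [-0.29684147 -0.44191663 -0.97508293] [0.03465888 0.01614791 0.06051064] 0.016393686016040552
```

View pics/wrist9.png

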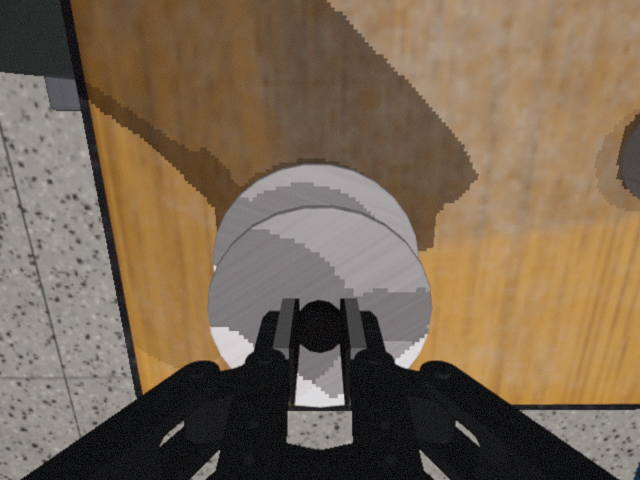

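>>> {"api": "send_rows", "payload": {
  "commands": [
    [0,0,5,0,0,0],
    [1,2,5,0,0,0],
    [2,5.1,1.5,0,0,0],
    [2,5.1,0,0,0,0],
    [2,5.1,0,0,0,0]
  ]
}}

```text
clock: 14.18
tool_pos: [0.4634, -0.0776, 0.1908]
tool_rot: [0.0, 0.708, 0.706, -0.0]
wrist_force: [0.9, -0.9, 0.2]
grip_width: 0.0162
```

>>> {"api": "send_rows", "payload": {
  "commands": [
    [2,5.1,0,0,0,0],
    [2,5.1,0,0,0,0],
    [2,5.1,0,0,0,0],
    [2,5.1,0,0,0,0],
    [2,5.1,0,0,0,0]
  ]
}}

```text
clock: 14.8
tool_pos: [0.5634, 0.1777, 0.1903]
tool_rot: [-0.0, 0.708, 0.706, -0.0]
wrist_force: [0.9, -0.8, -0.9]
grip_width: 0.0168
```

>>> {"api": "send_rows", "payload": {
  "commands": [
    [2,5.1,0,0,0,0],
    [2,5.6,0,0,0,0],
    [0,0,0,0,0,0],
    [0,0,0,0,0,0]
  ]
}}

```text
clock: 15.3
tool_pos: [0.6027, 0.2826, 0.1902]
tool_rot: [-0.0, 0.708, 0.706, -0.001]
wrist_force: [0.1, -0.1, -0.3]
grip_width: 0.0165
```

```bash
python3 - <<'E'
from h import *
s=ctrl.state(); print(s['clock'],s['tool_pos'],s['wrist_force'],s['qpos'].round(2),s['grip_width'])
im,cm=grab('wrist','wrist10.png')
im,cm=grab('scene','scene10.png')
E
```

```text
15.3 [0.60274864 0.28260254 0.19016261] [ 0.10935801 -0.05768627 -0.2568514 ] [ 0.32  0.52  0.26  1.31 -0.    1.89] 0.016495116011214072
```

View pics/wrist10.png

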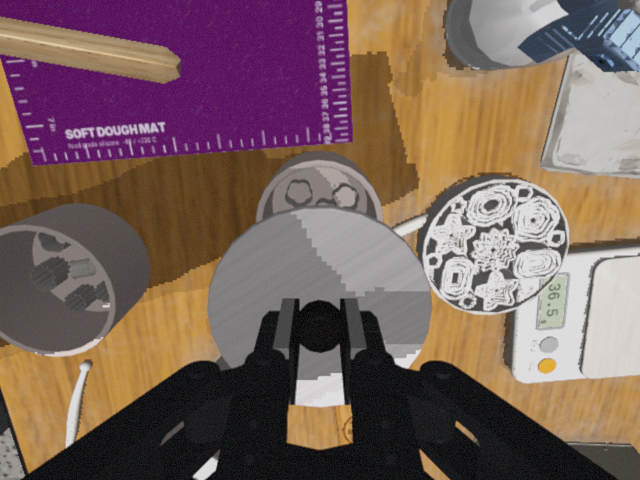

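View pics/scene10.png

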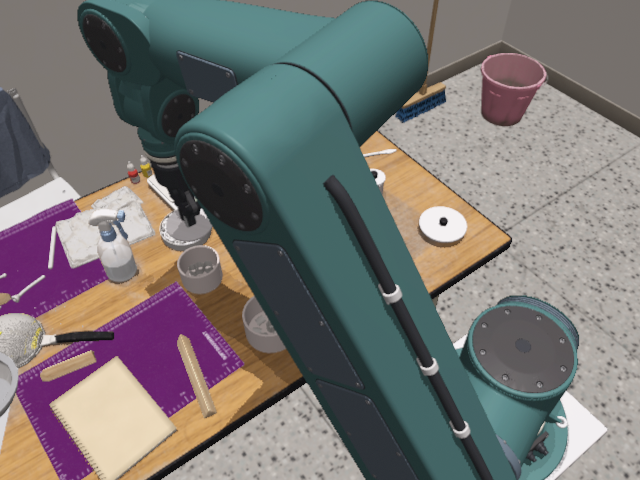

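>>> {"api": "send_rows", "payload": {
  "commands": [
    [0.1,0.08,-4,0,0,0],
    [0,0,-4,0,0,0],
    [0,0,0,0,0,0],
    [0,0,0,0,0,0]
  ]
}}

```text
clock: 15.9
tool_pos: [0.6047, 0.2832, 0.1129]
tool_rot: [0.0, 0.708, 0.706, 0.001]
wrist_force: [-0.4, 0.4, -0.6]
grip_width: 0.0163
```

```bash
python3 - <<'E'
from h import *
s=ctrl.state(); print(s['clock'],s['tool_pos'],s['wrist_force'],s['qpos'].round(2),s['grip_width'])
im,cm=grab('wrist','wrist11.png')
E
```

```text
15.9 [0.60467452 0.28322125 0.11291502] [-0.42672799  0.42822852 -0.62869925] [0.32 0.56 0.11 1.12 0.   1.89] 0.016278236291302154
```

View pics/wrist11.png

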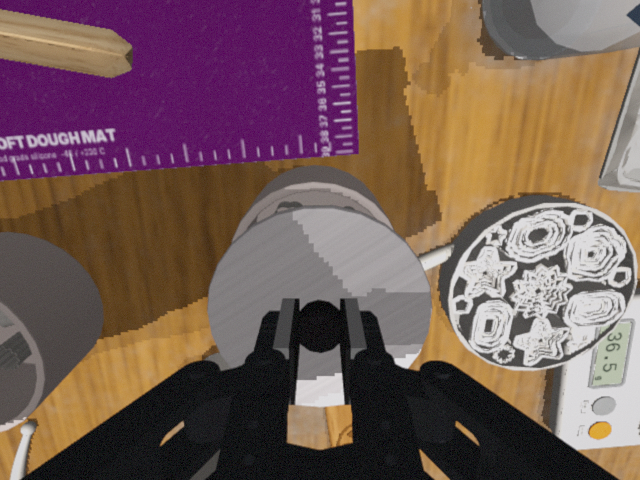

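>>> {"api": "send_rows", "payload": {
  "commands": [
    [-0.13,0.03,-1.8,0,0,0],
    [0,0,-1,0,0,0],
    [0,0,-0.6,0,0,0],
    [0,0,-0.4,0,0,0],
    [0,0,0,0,0,0]
  ]
}}

```text
clock: 16.58
tool_pos: [0.603, 0.284, 0.0734]
tool_rot: [0.0, 0.708, 0.706, 0.0]
wrist_force: [0.3, 0.0, -0.5]
grip_width: 0.0164
```

>>> {"api": "send_rows", "payload": {
  "commands": [
    [0,0,-0.15,0,0,0],
    [0,0,0,0,0,0]
  ]
}}

```text
clock: 16.82
tool_pos: [0.6031, 0.284, 0.0732]
tool_rot: [0.0, 0.708, 0.706, 0.001]
wrist_force: [-5.4, -2.7, 15.7]
grip_width: 0.0162
```

Contact at the expected seat height (0.073). Release and go for the last lid.

>>> {"api": "send_rows", "payload": {
  "commands": [
    [0,0,0.1,0,0,0],
    [0,0,0,0,0,0],
    [0,0,0,0,0,0],
    [0,0,0,0,0,0]
  ],
  "grip": 0.5
}}

```text
clock: 17.32
tool_pos: [0.6027, 0.2839, 0.0724]
tool_rot: [-0.0, 0.708, 0.706, -0.0]
wrist_force: [0.2, -0.5, -0.6]
grip_width: 0.043
```

>>> {"api": "send_rows", "payload": {
  "commands": [
    [0,0,3,0,0,0],
    [0,0,5,0,0,0],
    [0,0,4,0,0,0],
    [-2,-5.1,0,0,0,0],
    [-2,-5.1,0,0,0,0]
  ]
}}

```text
clock: 17.95
tool_pos: [0.5625, 0.1811, 0.1928]
tool_rot: [0.0, 0.708, 0.706, 0.0]
wrist_force: [1.1, -0.3, 0.0]
grip_width: 0.0427
```

>>> {"api": "send_rows", "payload": {
  "commands": [
    [-2,-5.1,0,0,0,0],
    [-2,-5.1,0,0,0,0],
    [-2,-5.1,0,0,0,0],
    [-2,-5.1,0,0,0,0],
    [-2,-5.1,0,0,0,0]
  ]
}}

```text
clock: 18.58
tool_pos: [0.4619, -0.0745, 0.1927]
tool_rot: [0.0, 0.708, 0.706, 0.0]
wrist_force: [0.9, -1.0, 0.3]
grip_width: 0.0426
```

>>> {"api": "send_rows", "payload": {
  "commands": [
    [-2,-5.1,-1,0,0,0],
    [-2,-5.1,-1,0,0,0],
    [-3,-7.0,-1,0,0,0]
  ]
}}

```text
out of range: row 3 has -7, outside -6.25 to 6.25
```

>>> {"api": "send_rows", "payload": {
  "commands": [
    [-1.8,-4.9,-1,0,0,0],
    [-1.8,-4.9,-1,0,0,0],
    [-1.7,-4.2,-1,0,0,0],
    [-1.6,-3.8,0,0,0,0],
    [0,0,0,0,0,0]
  ]
}}

```text
clock: 19.2
tool_pos: [0.3929, -0.2531, 0.1624]
tool_rot: [0.0, 0.709, 0.705, -0.0]
wrist_force: [0.8, -0.1, -0.7]
grip_width: 0.043
```

```bash
python3 - <<'E'
from h import *
s=ctrl.state(); print(s['clock'],s['tool_pos'],s['wrist_force'],s['moment'],s['grip_width'])
im,cm=grab('wrist','wrist12.png')
print(knob(im,cm,(.3935,-.2535),.034,.02))
im,cm=grab('top','top12.png')
cv2.imwrite('pics/z12.png',cv2.resize(im[150:350,130:510],None,fx=2,fy=2)[:,:,::-1])
E
```

```text
19.2 [ 0.39294314 -0.25308845  0.16244943] [ 0.81043338 -0.12940338 -0.68485568] [-0.03119299 -0.04408974  0.00548555] 0.04295389885447214
((array([ 0.39286858, -0.2529864 ,  0.0097082 ]), np.float64(0.0003307737391962473)), array([ 0.39306839, -0.25297492]))
```

View pics/wrist12.png

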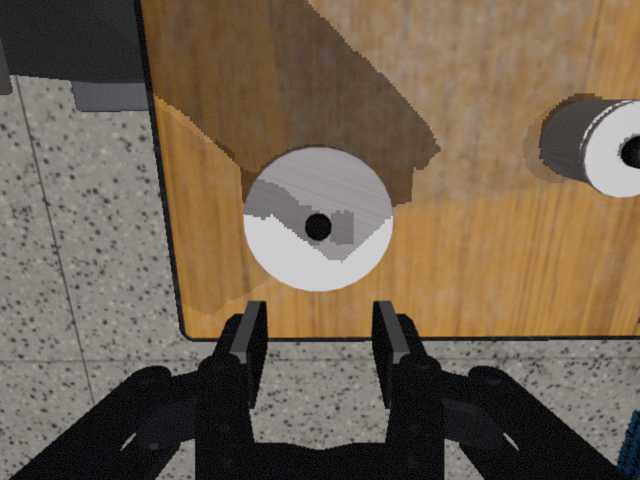

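View pics/z12.png

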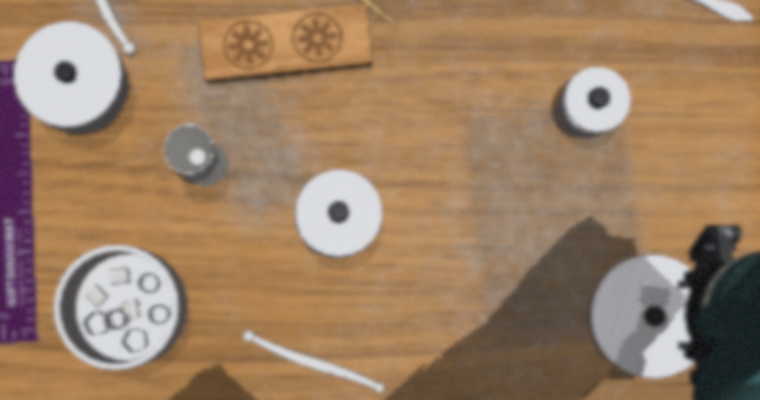

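>>> {"api": "send_rows", "payload": {
  "commands": [
    [0,0,-5,0,0,0],
    [0,0,-4.5,0,0,0],
    [0,0,-3,0,0,0],
    [0,0,-1.3,0,0,0],
    [0,0,0,0,0,0]
  ]
}}

```text
clock: 19.92
tool_pos: [0.394, -0.2505, 0.0246]
tool_rot: [-0.0, 0.708, 0.706, 0.0]
wrist_force: [-1.3, -0.3, 0.5]
grip_width: 0.0424
```

>>> {"api": "send_rows", "payload": {
  "commands": [
    [0,0,0,0,0,0],
    [0,0,0,0,0,0],
    [0,0,0,0,0,0],
    [0,0,0,0,0,0]
  ],
  "grip": 1
}}

```text
clock: 20.42
tool_pos: [0.3945, -0.2515, 0.0258]
tool_rot: [0.001, 0.708, 0.706, 0.0]
wrist_force: [-0.9, 3.0, 9.0]
grip_width: 0.0159
```

>>> {"api": "send_rows", "payload": {
  "commands": [
    [0,0,1,0,0,0],
    [0,0,2,0,0,0],
    [0,0,0,0,0,0]
  ]
}}

```text
clock: 20.8
tool_pos: [0.3946, -0.2518, 0.0561]
tool_rot: [0.002, 0.708, 0.706, 0.0]
wrist_force: [-0.6, 0.0, -1.5]
grip_width: 0.0162
```

```bash
python3 - <<'E'
from h import *
s=ctrl.state(); print(s['clock'],s['tool_pos'],s['wrist_force'],s['moment'],s['grip_width'])
im,cm=grab('wrist','wrist13.png')
E
```

```text
20.8 [ 0.39456462 -0.25183418  0.05611684] [-0.59403156  0.00199904 -1.46905228] [-0.01782099 -0.00709432  0.01255138] 0.01615986148189859
```

View pics/wrist13.png

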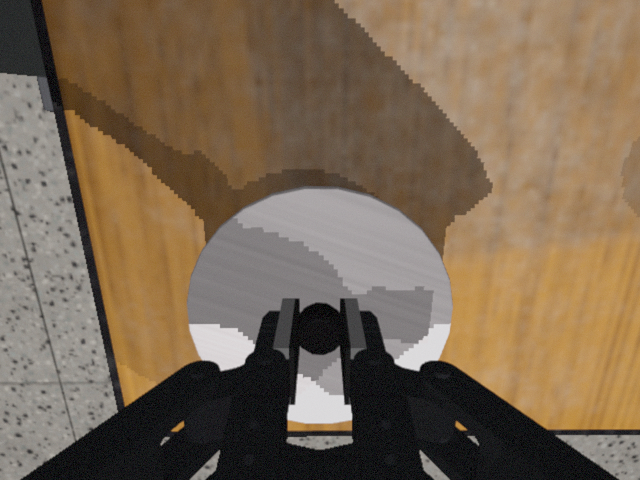

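>>> {"api": "send_rows", "payload": {
  "commands": [
    [0,0,5,0,0,0],
    [0,0,5,0,0,0],
    [0,3.4,1.5,0,0,0],
    [0,5,0,0,0,0],
    [0,5,0,0,0,0]
  ]
}}

```text
clock: 21.48
tool_pos: [0.3934, -0.1158, 0.1692]
tool_rot: [-0.0, 0.709, 0.706, -0.0]
wrist_force: [0.8, 0.3, -1.9]
grip_width: 0.0168
```

>>> {"api": "send_rows", "payload": {
  "commands": [
    [0,5,0,0,0,0],
    [0,5,0,0,0,0],
    [0,5,0,0,0,0],
    [0,5,0,0,0,0],
    [0,5,0,0,0,0]
  ]
}}

```text
clock: 22.1
tool_pos: [0.3934, 0.1345, 0.1691]
tool_rot: [-0.0, 0.708, 0.706, -0.0]
wrist_force: [0.3, -0.2, -1.5]
grip_width: 0.0163
```

>>> {"api": "send_rows", "payload": {
  "commands": [
    [0,5,0,0,0,0],
    [0.1,5,0,0,0,0],
    [0,0,-3,0,0,0],
    [0,0,0,0,0,0],
    [0,0,0,0,0,0]
  ]
}}

```text
clock: 22.72
tool_pos: [0.3949, 0.2325, 0.1401]
tool_rot: [0.0, 0.708, 0.706, -0.0]
wrist_force: [-0.9, 0.5, -1.4]
grip_width: 0.0166
```

```bash
python3 - <<'E'
from h import *
s=ctrl.state(); print(s['clock'],s['tool_pos'],s['wrist_force'],s['qpos'].round(2),s['grip_width'])
im,cm=grab('wrist','wrist14.png')
E
```

```text
22.725 [0.39491368 0.23254302 0.14005274] [-0.90853223  0.45378792 -1.38145785] [ 0.35  0.2  -0.39  0.98 -0.    1.93] 0.016637122895736503
```

View pics/wrist14.png

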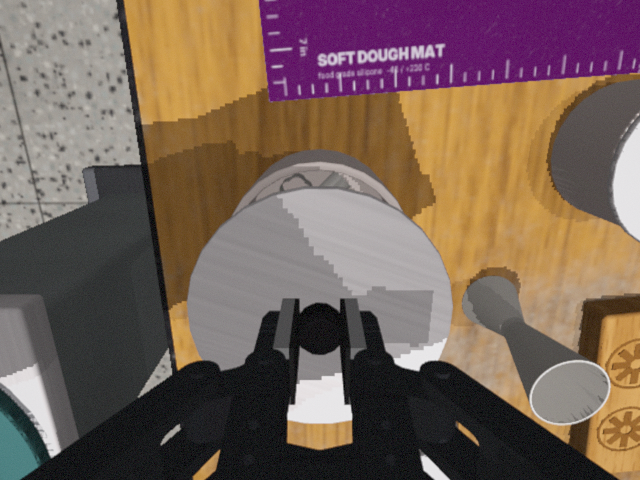

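>>> {"api": "send_rows", "payload": {
  "commands": [
    [0,0,-3,0,0,0],
    [0,0,-1.8,0,0,0],
    [0,0,-0.8,0,0,0],
    [0,0,-0.4,0,0,0],
    [0,0,0,0,0,0]
  ]
}}

```text
clock: 23.4
tool_pos: [0.3952, 0.2329, 0.0802]
tool_rot: [0.0, 0.708, 0.706, 0.0]
wrist_force: [-1.1, -0.4, -1.5]
grip_width: 0.016
```

>>> {"api": "send_rows", "payload": {
  "commands": [
    [0,0,-0.15,0,0,0],
    [0,0,0,0,0,0]
  ]
}}

```text
clock: 23.65
tool_pos: [0.3954, 0.233, 0.0798]
tool_rot: [0.001, 0.708, 0.706, 0.001]
wrist_force: [-7.8, -4.0, 27.5]
grip_width: 0.0165
```

Contact at the seat height. Release and retreat, clear of the view.

>>> {"api": "send_rows", "payload": {
  "commands": [
    [0,0,0.1,0,0,0],
    [0,0,0,0,0,0],
    [0,0,0,0,0,0],
    [0,0,0,0,0,0]
  ],
  "grip": 0.5
}}

```text
clock: 24.15
tool_pos: [0.3948, 0.2329, 0.079]
tool_rot: [-0.0, 0.708, 0.706, -0.0]
wrist_force: [0.1, -1.5, 0.3]
grip_width: 0.043
```

>>> {"api": "send_rows", "payload": {
  "commands": [
    [0,0,3,0,0,0],
    [0,0,5,0,0,0],
    [0,0,5,0,0,0],
    [0,-5,0,0,0,0],
    [0,-6,0,0,0,0]
  ]
}}

```text
clock: 24.78
tool_pos: [0.3949, 0.1223, 0.2095]
tool_rot: [0.0, 0.707, 0.707, 0.0]
wrist_force: [1.1, -0.9, 0.0]
grip_width: 0.0424
```

>>> {"api": "send_rows", "payload": {
  "commands": [
    [0,-6,0,0,0,0],
    [0,-6,0,0,0,0],
    [0,-6,0,0,0,0],
    [0,-6,0,0,0,0],
    [0,-6,0,0,0,0]
  ]
}}

```text
clock: 25.4
tool_pos: [0.3944, -0.1792, 0.2092]
tool_rot: [0.0, 0.708, 0.706, 0.0]
wrist_force: [1.1, 0.5, 0.3]
grip_width: 0.0424
```

>>> {"api": "send_rows", "payload": {
  "commands": [
    [0,-6,0,0,0,0],
    [0,0,0,0,0,0],
    [0,0,0,0,0,0]
  ]
}}

```text
clock: 25.78
tool_pos: [0.3945, -0.2368, 0.2089]
tool_rot: [-0.0, 0.708, 0.706, 0.0]
wrist_force: [0.4, 0.3, -0.2]
grip_width: 0.0423
```

```bash
python3 - <<'E'
from h import *
s=ctrl.state(); print(s['clock'],s['tool_pos'],s['wrist_force'])
im,cm=grab('top','top15.png')
cv2.imwrite('pics/z15.png',cv2.resize(im[150:350,130:510],None,fx=2,fy=2)[:,:,::-1])
for n,(x,y,z,D) in POTS.items():
    print(n,[a.round(4) if hasattr(a,'round') else a for a in disc(im,cm,(x,y),z+.006,D+.004,win=1.2)],knob(im,cm,(x,y),z+.018,.02)[0][0].round(4))
im,cm=grab('scene','scene15.png')
cv2.imwrite('pics/zs15.png',cv2.resize(im[150:350,130:400],None,fx=2.9,fy=2.9)[:,:,::-1])
grab('wrist','wrist15.png')
E
```

```text
25.775 [ 0.39451522 -0.23678454  0.2088581 ] [ 0.39933495  0.33277696 -0.23712286]
pot_s [array([ 0.5891, -0.1986,  0.0301]), np.float64(0.0006), 104] [ 0.5879 -0.1969  0.0064]
pot_m [array([0.4822, 0.0356, 0.0395]), np.float64(0.0007), 120] [0.4799 0.0349 0.0044]
pot_l [array([0.6044, 0.281 , 0.0481]), np.float64(0.0006), 114] [0.603  0.2794 0.0068]
pot_xl [array([0.3965, 0.2286, 0.057 ]), np.float64(0.0006), 120] [0.3966 0.2275 0.0064]
```

View pics/z15.png

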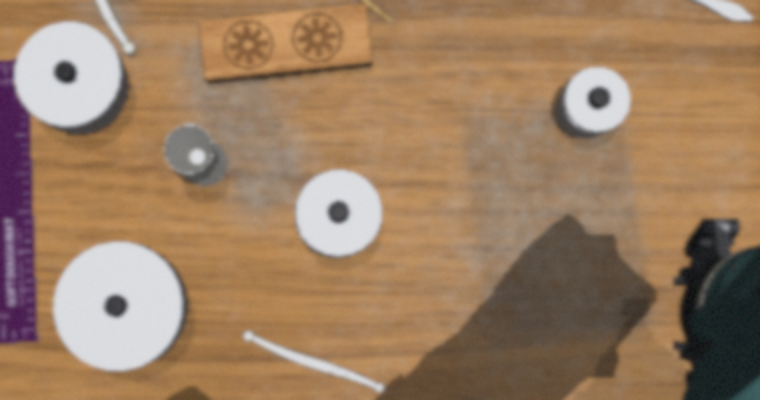

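View pics/zs15.png

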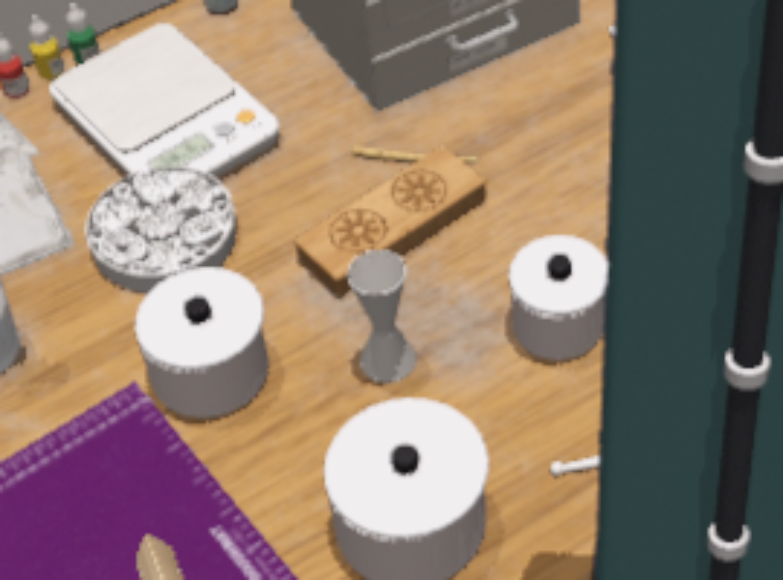

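View pics/wrist15.png

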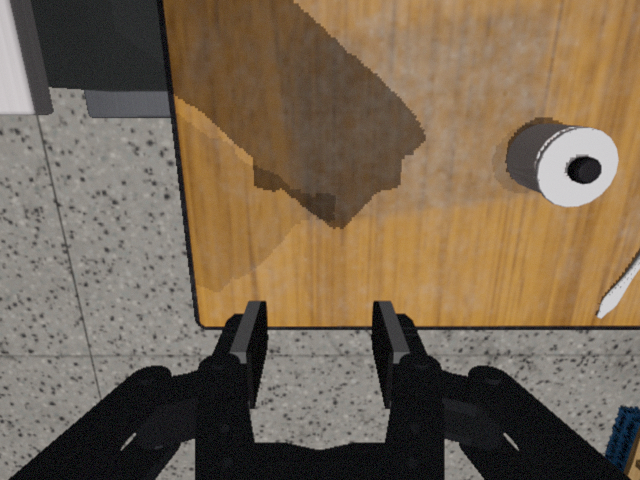

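```bash
python3 -c "
from station import ctrl
print(ctrl.close_job(), ctrl.state()['clock'])"
```

```text
the job is handed in; nothing more can be done
the job is handed in; nothing more can be done
```

The stack is apart and all four canisters are closed, each with the lid of its own size. I took the lids from the top down by their knobs (S, M, L, XL) and handed the job in at about 26 s of robot time.

- **Seating:** Each lid met resistance at about its expected seat height. In the last top view the disc radii, measured at the seated height, were 30.1, 39.5, 48.1 and 57.0 mm, against 30, 39, 48 and 57 mm nominal. In the last scene view (M, L, XL) and wrist view (S) the lids look flat on their rims.
- **Canisters and jigger:** The jigger is still upright. The top view puts the lid centres within about 3 mm of where I first measured the canisters, so those stand about where they were.
- **Forces:** The highest wrist force I read was about 35 N, in a brief press when seating the M lid. The arm was clear of everything at hand-in.
- **Readings that disagreed:**
  - The gripper opening read about 16.5 mm on the 20 mm knobs, but every lid was held steadily.
  - The knob and disc centres in the last top view differ by up to 2.3 mm. The cause may be calibration or detection error, and it is within the 5 mm play.

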